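Tip the valve spool down into its cradle and flip the keeper over it

TASK

The tall grooved valve spool is standing on end at one end of the V-shaped metal cradle. Push it over with the fingertips so that it lies down along the trough, then push the cradle's hinged keeper arm over and down until it lies level across the spool, and leave both there. Only push: do not lift or carry the spool, and leave the other fittings and tools around the cradle standing or lying where they are.

Things in the scene. Friction and masses are not known exactly. Their poses are not given: they have to be found in the camera images.
- cradle: fixed, dark steel base 125 x 220 x 8 mm with an aluminium trough along its y axis. Origin on the table under the trough's middle, z up. Trough floor flat, 32 mm wide, 8 mm above the table, y = -96 to +96 mm; sides slope out at 45 deg to 28 mm above the table. End stops 22 mm high. The spool stands near the -y end and must lie toward +y. Keeper hinged on the +x side, 60 mm high posts at y = +-18.
- spool_center (a point): centre (half-way along) of the loose steel valve spool; z axis along the spool. Round, 120 mm long, 36 mm diameter, three grooves, end spigots 26 mm diameter x 10 mm; 0.3 to 0.65 kg. It starts on end on the trough floor, centre about 73 mm to the cradle's -y and 68 mm above the table. Pushed near the top toward +y it tips after about 25 mm and falls by itself; lying, centre 26 mm above the table.
- keeper (a joint): keeper arm angle, rad: 0 = level across the trough (closed, its pad 1.5 mm above a lying spool), 1.57 = straight up, 2.0 = fully open, leaning back from the trough toward the cradle's +x. Starts at 1.65 to 1.95. A stiff hinge: it stays where it is left and takes 2 to 4 N to push 60 mm from the hinge.
- keeper_hinge (a point): axis of the keeper's hinge, at x = +50 mm, y = 0 in the cradle's frame and 53.5 mm above the table; the hinge axis lies along the cradle's y.
- keeper_tip (a point): point on the middle line of the keeper arm 80 mm from the hinge; the dark steel arm ends 2 mm beyond it and is 24 mm wide and 8 mm thick (4 mm either side of this line). Closed, it lies over the trough with the arm's upper face 57.5 mm above the table.
- adapter0: a short zinc-plated hex adapter fitting standing upright, 45 mm tall, 35 mm across the hex corners; a bystander. Origin at the centre of its underside, z up through it.
- adapter1: a short zinc-plated hex adapter fitting standing upright, 45 mm tall, 35 mm across the hex corners; a bystander. Origin at the centre of its underside, z up through it.
- adapter2: a short zinc-plated hex adapter fitting standing upright, 45 mm tall, 35 mm across the hex corners; a bystander. Origin at the centre of its underside, z up through it.
- ferrule: brass hose ferrule standing on end: an open ring 38 mm across, 32 mm tall; a bystander. Origin at the centre of its underside.
- cap: round black rubber cap with a small knob, 60 mm across, 32 mm tall; a bystander. Origin at the centre of its underside.
- caliper: sliding caliper lying flat at the left of the bench, 190 mm long, 8 mm tall; a bystander. Origin at the middle of its beam.
- marker: blue marker pen lying at the right of the bench, 120 mm long, 14 mm tall; a bystander. Origin under its middle.
Things that resemble listed ones, but are neither listed nor needed, are in the scene too. Of the things shaped like the part that bears spool_center, the bare steel one is meant.

How it is judged:
By the outcome, as a careful person would: the job done as asked, in the order asked, and still so for the second after the job is handed in, with the robot touching nothing.
It also fails if it takes over 48 s, if anything falls off the work surface, if the arm or the gripper's body presses on something with over 40 N, if the wrist force passes 120 N, or if a joint passes its speed limit or range.

ROBOT

A 7-joint arm with a two-finger parallel gripper is mounted at the origin on the work surface. World frame = base frame: x ahead of the robot, y to its left, z up, the work surface at z = 0. Lengths are in m, angles in rad, forces in N, time in s.
With the tool pointing down it reaches from about 0.4 to 0.85 m from the base axis. Payload 4.5 kg.
Tool frame: the origin (TCP) lies between the finger pads; the fingertips stand 19 mm ahead of it and the grasp point (between the pads) is the TCP (r.tips_ahead is the distance from the TCP to the fingertips, in m); z points along the fingers, y is the line along which they close (so a half turn about z gives the same grasp; the last joint's range is limited). The gripper opens to 88 mm and grips with 3 to 60 N. Pads are 18 mm wide; open, the fingers measure 123 mm over their backs; the gripper's body (75 mm by 187 mm) begins 45 mm behind the grasp point.
Start: joints at [-1.071, 0.689, -0.195, 1.565, 0.157, 0.902, -0.215], TCP at [0.281, 0.558, 0.237] pointing down, gripper open.
Joint ranges: [-3.01, 3.01], [-0.46, 2.08], [-1.47, 1.51], [0.13, 2.56], [-1, 4.14], [0.04, 2.09], [-2.66, 2.66]. Speed limits (rad/s): [2.57, 2.57, 3.14, 3.14, 3.14, 3.14, 3.14].

INTERFACE

Orientations are given as a unit quaternion [x, y, z, w].
In Python, from plant import r, cams, models gives the robot as it stands. The module is installed in compiled form; this text tells all that it offers.
- The arm moves only by the tool jog_arm, never from a script. Its arguments are lists of equal length, an entry for each row: "turn": the turn, a rotation vector about the tool's x, y, z in rad, a list of three; "translation": the shift along the tool's x, y, z in m, a list of three; "grip": the closure, from 0 (fully open) to 1 (shut). In form: {"turn": [[ax, ay, az], ...], "translation": [[tx, ty, tz], ...], "grip": [grip, ...]}. A call has 1 to 20 rows; each row is the pose to reach, as a shift and turn from the pose commanded when the call began, along the tool's axes at that moment; what a row does not reach only later rows make up. A row lasts 1/8 s, in which the tool goes at most 62.5 mm and 10.7 degrees, less where a joint would pass 70% of its speed; a pose out of reach is approached as far as the arm can. A call with a gripper value outside its range is refused whole. The fingers move at their own pace and stop on an object; "force" is the grip in N (left out, the last holds). Time passes only in rows, so rows that repeat a pose let the fingers close. It gives the time, the measured TCP pose, the force, the opening and the grip force at its end, in the units of the state.
- r.get_state(): the state, without advancing time (a new reading comes with each control period).
- cams.snapshot(name): name is "scene" or "top" or "wrist"; returns the picture (480x640x3 uint8, red, green, blue); there is no depth.
- cams.camera_params(name): a dict with "fx", "fy", "cx", "cy" (pixels), "eye" and "orientation" of the camera in the world. Camera axes: x right, y up, looking along -z (the intrinsics and any distortion apply to the point x, -y, -z); pixel columns grow to the right and rows downward; lengths in m; the calibration is good to about 2 mm. A picture is of the moment at which its call begins: read the wrist's pose just before it. camera_params takes no time and is no camera call; for the wrist camera it gives the pose at the moment of the call.
- r.finish_job(): hands the job in; it is judged then, once.
Trained networks look in the newest picture that a camera, given by its name, has taken for a name from the list of things; names that differ only in an ending like _2 or _b are one class to them, and where a whole thing is asked for, a point or a joint stands for the part that bears it (a point fixed in the world has none). Each returns a list of dicts, best first, with "p" (0 to 1); they miss things now and then, are a little off and sometimes report something else, mostly with a low value. They report only what shows in the picture. A call takes as long as a camera call. They do not tell look-alikes from the thing itself.
- models.find_in(camera, name): "position" ([x, y, z] in m, in world coordinates, good to about 4 mm: the middle of the surface that is visible of it).
- models.masks_of(camera, name): "pixels" (480x640 bool, what is visible of it).
- models.place_of(camera, name): "position" ([x, y, z] in m, in world coordinates, good to about 4 mm: a listed point, or the origin of a listed thing).
The state is a dict: "clock": time; "q": joint angles; "qd": joint speeds; "joint_torque": joint torques, N m; "tool_pos": TCP position; "eef_rot": TCP orientation; "contact_force": force on the tool from outside, world axes, zero at the start; "moment": the same for the moment, N m; "opening": opening from 0.0 (shut) to 1.0 (fully open); "finger_force": force on a finger pad.
Only numpy, scipy, OpenCV 4.12 (cv2) and the standard library are available. Lean on these libraries where they do the work, as an engineer would, in place of code of your own. Each camera call takes 0.05 s, during which the arm holds its last target. There are 200 camera calls.

## Working session

There is one attempt and no reset: what is moved stays moved. The work goes in short steps, Python scripts to look and compute and a tool call to move; the robot and the scene stay as the last step left them, time stands still between calls to the robot, and variables do not carry over. Pictures are saved under pics/ and viewed, at most 10 in all, crops included, and the job is handed in when it is done.

Besides the shell and the picture viewer there is one more tool, called after "Request:" as a command line: name --argument value ..., lists and objects as JSON in quotes. jog_arm: Moves the arm, as the interface text tells. Its arguments: {"type":"object","properties":{"turn":{"type":"array"},"translation":{"type":"array"},"grip":{"type":"array"},"force":{"type":"number"}},"required":["turn","translation","grip"]}

```bash
mkdir -p pics; python3 - <<'E'
from plant import r,cams,models
import cv2,numpy as np
for c in ["scene","top"]:
    im=cams.snapshot(c); cv2.imwrite(f"pics/{c}0.png",im[:,:,::-1])
    for n in ["cradle","spool_center","keeper_hinge","keeper_tip","adapter0","ferrule","cap","caliper","marker"]:
        print(c,n,[(np.round(d["position"],3).tolist(),round(d["p"],2)) for d in models.place_of(c,n)][:4])
s=r.get_state();print(s["clock"],s["tool_pos"],s["eef_rot"],s["opening"],r.tips_ahead)
for c in ["scene","top"]: print(cams.camera_params(c))
E
```

```text
scene cradle [([0.548, 0.051, 0.0], 0.93)]
scene spool_center [([0.652, -0.122, 0.058], 0.82), ([0.715, -0.156, 0.058], 0.69), ([0.705, -0.09, 0.058], 0.64), ([0.574, -0.018, 0.066], 0.59)]
scene keeper_hinge [([0.466, -0.027, -0.001], 0.74), ([0.589, 0.063, 0.053], 0.55), ([0.433, 0.038, 0.006], 0.22)]
scene keeper_tip [([0.615, 0.079, 0.134], 0.63)]
scene adapter0 [([0.465, -0.028, -0.002], 0.64), ([0.684, -0.018, 0.002], 0.63), ([0.433, 0.039, 0.005], 0.52), ([0.516, -0.124, 0.003], 0.28)]
scene ferrule [([0.483, 0.195, 0.001], 0.73)]
scene cap [([0.516, -0.122, -0.002], 0.67)]
scene caliper [([0.402, 0.397, -0.001], 0.88)]
scene marker [([0.417, -0.419, -0.001], 0.5)]
top cradle [([0.549, 0.049, 0.001], 0.72)]
top spool_center [([0.71, -0.16, 0.06], 0.72), ([0.575, -0.017, 0.071], 0.55), ([0.651, -0.121, 0.06], 0.51), ([0.707, -0.092, 0.061], 0.46)]
top keeper_hinge [([0.587, 0.067, 0.052], 0.59)]
top keeper_tip [([0.611, 0.078, 0.132], 0.72)]
top adapter0 [([0.432, 0.04, -0.001], 0.52), ([0.514, -0.124, 0.003], 0.49), ([0.681, -0.021, -0.001], 0.45), ([0.468, -0.027, 0.001], 0.41)]
top ferrule [([0.59, 0.07, 0.052], 0.68), ([0.484, 0.197, 0.003], 0.57)]
top cap [([0.515, -0.124, 0.0], 0.78)]
top caliper [([0.402, 0.392, 0.004], 0.95)]
top marker [([0.415, -0.419, -0.002], 0.52)]
1.0 [0.28071141 0.55844193 0.23744658] [ 2.30806928e-01  9.72999568e-01  4.50511430e-05 -1.28256773e-06] 1.0010909117780162 0.019
{'fx': 485.9415865649611, 'fy': 485.9415865649611, 'cx': 324.08461980049873, 'cy': 238.55248983379497, 'eye': array([0.99568207, 0.4968299 , 0.79513568]), 'orientation': array([0.12215545, 0.33574677, 0.86961849, 0.34075772])}
{'fx': 521.3501642660469, 'fy': 521.3501642660469, 'cx': 319.1969865570414, 'cy': 239.75133180843213, 'eye': array([ 0.45333205, -0.02683202,  1.4687175 ]), 'orientation': array([ 0.02618162, -0.01540428, -0.69789415,  0.71555641])}
```

View pics/scene0.png

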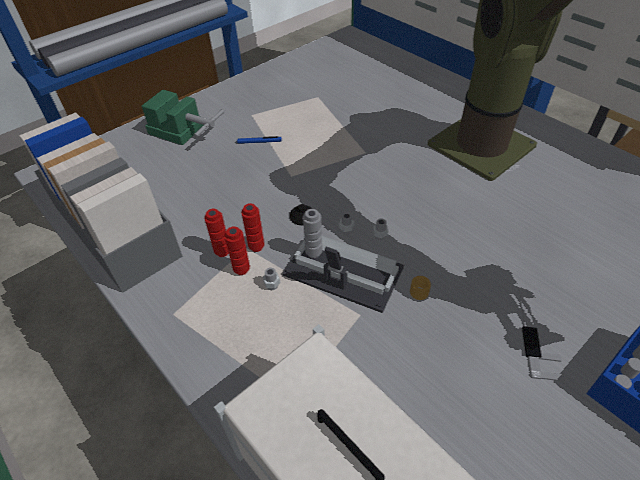

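View pics/top0.png

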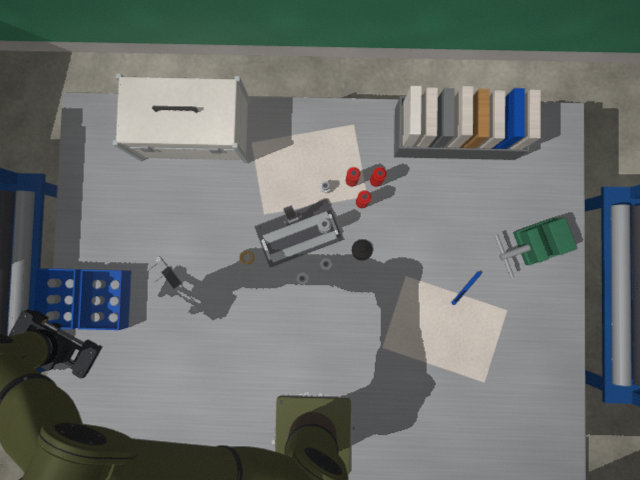

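The bare steel spool stands near (325,225) in the top view. The red look-alikes are at about (352–378,175–200), and the open keeper is at (291,213). The networks' positions agree with this. I'll hover behind the spool with the fingers shut and tool x along the push direction.

Request:
jog_arm --turn '[[0,0,0.05],[0,0,0.1],[0,0,0.16],[0,0,0.22],[0,0,0.28],[0,0,0.34],[0,0,0.4],[0,0,0.46],[0,0,0.52],[0,0,0.58],[0,0,0.64],[0,0,0.7],[0,0,0.725],[0,0,0.725],[0,0,0.725],[0,0,0.725]]' --translation '[[-0.03,-0.022,0],[-0.07,-0.052,0],[-0.12,-0.09,0],[-0.17,-0.127,0],[-0.22,-0.164,0],[-0.27,-0.201,0],[-0.32,-0.239,0],[-0.37,-0.276,0],[-0.42,-0.313,0],[-0.47,-0.35,0],[-0.51,-0.38,0],[-0.54,-0.403,0],[-0.562,-0.419,0],[-0.562,-0.419,0],[-0.562,-0.419,0],[-0.562,-0.419,0]]' --grip '[1,1,1,1,1,1,1,1,1,1,1,1,1,1,1,1]' --force 10

```text
clock: 3.0
tool_pos: [0.5942, -0.0664, 0.2375]
eef_rot: [0.56, 0.829, 0.0, -0.001]
contact_force: [-0.4, -0.1, -0.3]
opening: 0.001
finger_force: 0.0
```

```bash
cat > h.py <<'E'
from plant import r,cams,models
import cv2,numpy as np
from scipy.spatial.transform import Rotation as R
def look(c,names,pic=None):
    im=cams.snapshot(c)
    if pic: cv2.imwrite(f"pics/{pic}.png",im[:,:,::-1])
    for n in names:
        print(c,n,[(np.round(d["position"],3).tolist(),round(d["p"],2)) for d in models.place_of(c,n)][:4])
def st():
    s=r.get_state();M=R.from_quat(s["eef_rot"]).as_matrix()
    print(s["clock"],np.round(s["tool_pos"],4),"x",M[:,0].round(3),"y",M[:,1].round(3),"F",np.round(s["contact_force"],1),s["opening"].__round__(2))
    return s,M
E
python3 - <<'E'
from h import *
st(); look("wrist",["cradle","spool_center","keeper_hinge","keeper_tip"],"w1")
# cradle yaw from top mask
cams.snapshot("top")
m=models.masks_of("top","cradle")
p=cams.camera_params("top");Rc=R.from_quat(p["orientation"]).as_matrix()
v,u=np.nonzero(m[0]["pixels"]);d=np.c_[(u-p["cx"])/p["fx"],-(v-p["cy"])/p["fy"],-np.ones(len(u))]@Rc.T
P=p["eye"]+d*((0.008-p["eye"][2])/d[:,2:3])
print(m[0]["p"],cv2.minAreaRect((P[:,:2]*1000).astype(np.float32)))
E
```

```text
3.0 [ 0.5942 -0.0664  0.2375] x [-0.374  0.928  0.001] y [ 0.928  0.374 -0.   ] F [-0.4 -0.1 -0.3] 0.0
wrist cradle [([0.55, 0.052, 0.006], 0.69), ([0.688, -0.02, -0.003], 0.54)]
wrist spool_center [([0.71, -0.158, 0.06], 0.77), ([0.578, -0.019, 0.071], 0.73), ([0.712, -0.092, 0.058], 0.7), ([0.611, 0.076, 0.128], 0.7)]
wrist keeper_hinge [([0.589, 0.07, 0.055], 0.72)]
wrist keeper_tip [([0.61, 0.078, 0.129], 0.9)]
0.94 ((564.9144897460938, 63.07136535644531), (144.69732666015625, 212.6869659423828), 21.573482513427734)
```

Request:
jog_arm --turn '[[0,0,0],[0,0,0],[0,0,0],[0,0,0],[0,0,0],[0,0,0],[0,0,0],[0,0,0],[0,0,0],[0,0,0],[0,0,0],[0,0,0],[0,0,0]]' --translation '[[0,0,0.03],[0,0,0.07],[0,0,0.1],[0,0,0.113],[0,0,0.113],[0.006,0.001,0.113],[0.014,0.001,0.113],[0.02,0.001,0.113],[0.026,0.001,0.113],[0.032,0.001,0.113],[0.038,0.001,0.113],[0.042,0.001,0.113],[0.042,0.001,0.113]]' --grip '[1,1,1,1,1,1,1,1,1,1,1,1,1]'

```text
clock: 4.97
tool_pos: [0.5798, -0.0285, 0.1243]
eef_rot: [0.561, 0.828, 0.0, -0.0]
contact_force: [1.0, -0.8, 1.1]
opening: 0.005
finger_force: 0.1
```

```bash
python3 - <<'E'
from h import *
st(); look("scene",["spool_center"]); look("wrist",["spool_center"])
E
```

```text
4.975 [ 0.5798 -0.0285  0.1243] x [-0.371  0.928  0.   ] y [ 0.928  0.371 -0.   ] F [ 1.  -0.8  1.1] 0.0
scene spool_center [([0.71, -0.09, 0.06], 0.91), ([0.648, -0.122, 0.058], 0.89), ([0.714, -0.157, 0.059], 0.7), ([0.612, 0.082, 0.134], 0.69)]
wrist spool_center []
```

Request:
jog_arm --turn '[[0,0,0],[0,0,0],[0,0,0],[0,0,0],[0,0,0],[0,0,0],[0,0,0]]' --translation '[[0.005,0,0],[0.01,0,0],[0.015,0,0],[0.018,0,0],[0.018,0,0],[0.018,0,0],[0.018,0,0]]' --grip '[1,1,1,1,1,1,1]'

```text
clock: 6.05
tool_pos: [0.5734, -0.0125, 0.1244]
eef_rot: [0.561, 0.828, 0.0, 0.0]
contact_force: [-0.5, 0.3, 0.7]
opening: 0.006
finger_force: 0.0
```

```bash
python3 - <<'E'
from h import *
st(); look("scene",["spool_center"],"s2")
im=cv2.imread("pics/s2.png")[170:330,220:440]; cv2.imwrite("pics/s2c.png",cv2.resize(im,None,fx=3,fy=3))
E
```

```text
6.05 [ 0.5734 -0.0125  0.1244] x [-0.371  0.929 -0.   ] y [0.929 0.371 0.   ] F [-0.5  0.3  0.7] 0.01
scene spool_center [([0.707, -0.091, 0.061], 0.68), ([0.716, -0.156, 0.058], 0.67), ([0.544, 0.055, 0.025], 0.65), ([0.647, -0.122, 0.061], 0.62)]
```

View pics/s2c.png

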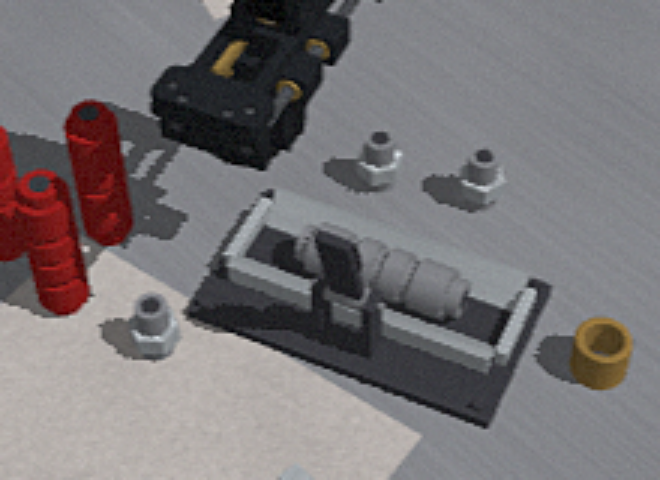

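The spool now lies in the trough at crop (300–465,240–305), under the open keeper at (340,255), and the bystanders are undisturbed. Next I move round to the keeper's +x side.

Request:
jog_arm --turn '[[0,0,0],[0,0,0],[0,0,0],[0,0,0],[0,0,0],[0,0,0],[0,0,0],[0,0,0],[0,0,0],[0,0,0]]' --translation '[[-0.005,0.02,-0.006],[-0.005,0.06,-0.006],[-0.005,0.1,-0.006],[0,0.116,-0.006],[0.01,0.116,-0.006],[0.03,0.116,-0.006],[0.05,0.116,-0.006],[0.065,0.116,-0.006],[0.069,0.116,-0.006],[0.069,0.116,-0.006]]' --grip '[1,1,1,1,1,1,1,1,1,1]'

```text
clock: 7.4
tool_pos: [0.6554, 0.0948, 0.1305]
eef_rot: [0.561, 0.828, -0.0, 0.0]
contact_force: [0.3, 0.2, 0.2]
opening: 0.005
finger_force: 0.0
```

```bash
python3 - <<'E'
from h import *
st(); look("wrist",["spool_center","keeper_tip","keeper_hinge"],"w3"); look("top",["spool_center","keeper_tip","cradle"])
look("scene",["spool_center","keeper_tip","keeper_hinge"],"s3")
im=cv2.imread("pics/s3.png")[170:330,220:440]; cv2.imwrite("pics/s3c.png",cv2.resize(im,None,fx=3,fy=3))
E
```

```text
7.4 [0.6554 0.0948 0.1305] x [-0.371  0.929 -0.   ] y [0.929 0.371 0.   ] F [0.3 0.2 0.2] 0.01
wrist spool_center [([0.548, 0.052, 0.025], 0.68)]
wrist keeper_tip [([0.613, 0.078, 0.13], 0.77)]
wrist keeper_hinge [([0.594, 0.067, 0.053], 0.59)]
top spool_center [([0.711, -0.164, 0.058], 0.72), ([0.551, 0.052, 0.029], 0.61), ([0.653, -0.12, 0.06], 0.6), ([0.704, -0.095, 0.061], 0.48)]
top keeper_tip [([0.551, 0.052, 0.026], 0.31), ([0.415, -0.421, -0.003], 0.19)]
top cradle [([0.548, 0.048, 0.001], 0.78)]
scene spool_center [([0.651, -0.122, 0.06], 0.94), ([0.712, -0.157, 0.059], 0.9), ([0.546, 0.058, 0.025], 0.65), ([0.708, -0.092, 0.058], 0.6)]
scene keeper_tip [([0.613, 0.078, 0.131], 0.76)]
scene keeper_hinge [([0.466, -0.027, -0.001], 0.67), ([0.588, 0.066, 0.054], 0.59), ([0.416, -0.418, -0.003], 0.15)]
```

View pics/w3.png

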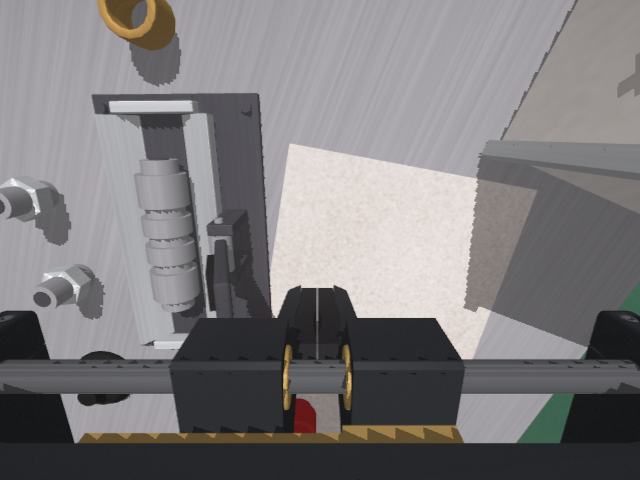

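The wrist view shows the spool lying along the trough at (165,235), the keeper at (222,270) and the fingertips at (317,300) on its outer side. I'll push it over in an arc.

Request:
jog_arm --turn '[[0,0,0],[0,0,0],[0,0,0],[0,0,0],[0,0,0],[0,0,0],[0,0,0],[0,0,0],[0,0,0],[0,0,0],[0,0,0],[0,0,0]]' --translation '[[0,-0.008,0],[0,-0.018,0],[0,-0.026,0],[0,-0.034,0],[0,-0.042,0],[0,-0.05,0],[0,-0.058,0],[0,-0.066,0.001],[0,-0.074,0.004],[0,-0.081,0.008],[0,-0.087,0.0125],[0,-0.087,0.0125]]' --grip '[1,1,1,1,1,1,1,1,1,1,1,1]'

```text
clock: 9.5
tool_pos: [0.5736, 0.0621, 0.1173]
eef_rot: [0.561, 0.828, -0.001, -0.001]
contact_force: [0.3, -0.4, 0.6]
opening: 0.009
finger_force: 0.0
```

```bash
python3 - <<'E'
from h import *
st(); look("scene",["spool_center","keeper_tip"],"s4")
im=cv2.imread("pics/s4.png")[170:330,220:440]; cv2.imwrite("pics/s4c.png",cv2.resize(im,None,fx=3,fy=3))
E
```

```text
9.5 [0.5736 0.0621 0.1173] x [-0.371  0.929  0.   ] y [ 0.929  0.371 -0.002] F [ 0.3 -0.4  0.6] 0.01
scene spool_center [([0.547, 0.056, 0.022], 0.89), ([0.647, -0.121, 0.06], 0.8), ([0.709, -0.089, 0.059], 0.75), ([0.715, -0.157, 0.056], 0.62)]
scene keeper_tip [([0.557, 0.054, 0.127], 0.75)]
```

View pics/s4c.png

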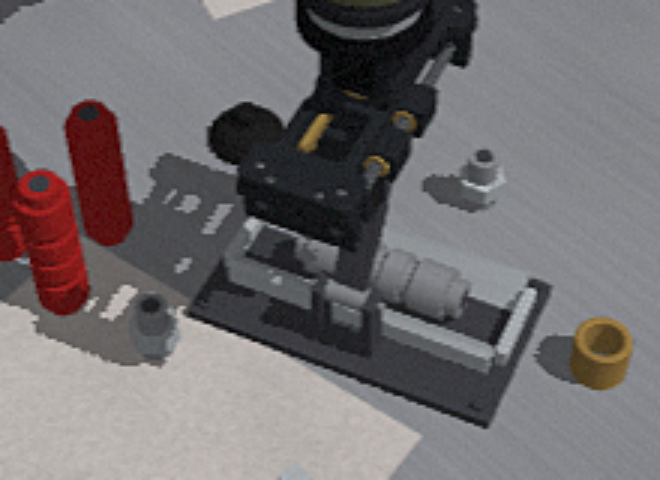

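The keeper at crop (345,245) is past vertical and leaning over the trough, at about 55–60°. The spool is still in place. I'll continue the arc downward.

Request:
jog_arm --turn '[[0,0,0],[0,0,0],[0,0,0],[0,0,0],[0,0,0],[0,0,0],[0,0,0],[0,0,0],[0,0,0],[0,0,0]]' --translation '[[0,-0.006,0],[0,-0.011,0.002],[0,-0.016,0.007],[0,-0.02,0.012],[0,-0.023,0.018],[0,-0.026,0.024],[0,-0.028,0.03],[0,-0.029,0.035],[0,-0.029,0.038],[0,-0.029,0.038]]' --grip '[1,1,1,1,1,1,1,1,1,1]'

```text
clock: 10.9
tool_pos: [0.5477, 0.0519, 0.0796]
eef_rot: [0.561, 0.828, -0.0, -0.0]
contact_force: [-0.0, -0.0, 0.3]
opening: 0.006
finger_force: 0.0
```

Request:
jog_arm --turn '[[0,0,0],[0,0,0],[0,0,0]]' --translation '[[0,0,0.0015],[0,0,0.003],[0,0,0.003]]' --grip '[1,1,1]'

```text
clock: 11.28
tool_pos: [0.5478, 0.0519, 0.0769]
eef_rot: [0.561, 0.828, 0.0, 0.0]
contact_force: [0.6, 0.1, -0.4]
opening: 0.002
finger_force: 0.1
```

Request:
jog_arm --turn '[[0,0,0],[0,0,0],[0,0,0]]' --translation '[[0,0,0.0005],[0,0,0.001],[0,0,0.001]]' --grip '[1,1,1]'

```text
clock: 11.65
tool_pos: [0.5477, 0.0518, 0.0759]
eef_rot: [0.561, 0.828, -0.0, -0.0]
contact_force: [0.1, -0.6, 1.1]
opening: 0.003
finger_force: 0.5
```

```bash
python3 - <<'E'
from h import *
st(); look("scene",["spool_center","keeper_tip"],"s5")
im=cv2.imread("pics/s5.png")[190:330,240:440]; cv2.imwrite("pics/s5c.png",cv2.resize(im,None,fx=4,fy=4,interpolation=2))
E
```

```text
11.65 [0.5477 0.0518 0.0759] x [-0.371  0.929  0.   ] y [ 0.929  0.371 -0.   ] F [ 0.1 -0.6  1.1] 0.0
scene spool_center [([0.546, 0.053, 0.025], 0.97), ([0.712, -0.155, 0.057], 0.89), ([0.651, -0.122, 0.06], 0.77), ([0.709, -0.091, 0.058], 0.57)]
scene keeper_tip [([0.521, 0.044, 0.082], 0.79)]
```

View pics/s5c.png

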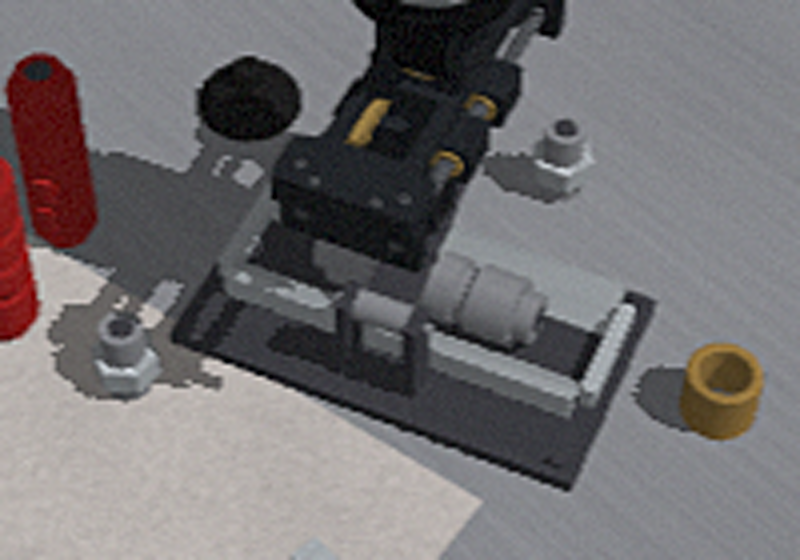

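Request:
jog_arm --turn '[[0,0,0],[0,0,0],[0,0,0]]' --translation '[[0,0,0.0007],[0,0,0.0015],[0,0,0.0015]]' --grip '[1,1,1]'

```text
clock: 12.18
tool_pos: [0.5477, 0.0518, 0.0743]
eef_rot: [0.561, 0.828, 0.0, -0.0]
contact_force: [-0.1, -0.4, 0.3]
opening: 0.002
finger_force: 0.3
```

Request:
jog_arm --turn '[[0,0,0],[0,0,0],[0,0,0],[0,0,0],[0,0,0],[0,0,0]]' --translation '[[0,0.003,-0.02],[-0.005,0.01,-0.06],[-0.03,0.03,-0.09],[-0.06,0.05,-0.11],[-0.08,0.05,-0.12],[-0.08,0.05,-0.12]]' --grip '[1,1,1,1,1,1]'

```text
clock: 12.92
tool_pos: [0.6234, -0.0062, 0.1942]
eef_rot: [0.562, 0.827, -0.001, 0.0]
contact_force: [-1.2, -0.3, -0.9]
opening: 0.009
finger_force: 0.0
```

```bash
python3 - <<'E'
from h import *
st(); look("wrist",["spool_center","keeper_tip","keeper_hinge"],"w6"); look("scene",["spool_center","keeper_tip"],"s6")
a=cv2.imread("pics/s6.png")[190:330,240:440]; a=cv2.resize(a,(430,300),interpolation=2)
b=cv2.resize(cv2.imread("pics/w6.png"),(400,300))[:,:370]
cv2.imwrite("pics/c6.png",np.hstack([a,b]))
E
```

```text
12.925 [ 0.6234 -0.0062  0.1942] x [-0.368  0.93  -0.001] y [ 0.93   0.368 -0.001] F [-1.2 -0.3 -0.9] 0.01
wrist spool_center [([0.71, -0.16, 0.061], 0.94)]
wrist keeper_tip [([0.519, 0.043, 0.077], 0.92)]
wrist keeper_hinge [([0.59, 0.068, 0.053], 0.71)]
scene spool_center [([0.545, 0.054, 0.024], 0.89), ([0.713, -0.155, 0.058], 0.8), ([0.654, -0.124, 0.062], 0.74), ([0.708, -0.089, 0.058], 0.56)]
scene keeper_tip [([0.522, 0.042, 0.081], 0.87)]
```

View pics/c6.png

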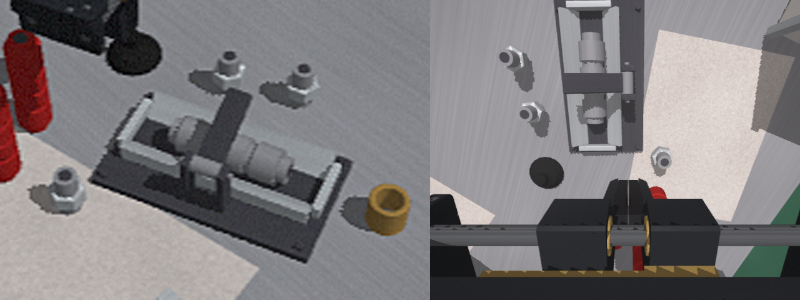

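The keeper is still about 18° up: both cameras put its tip near z 0.08. The contact height fits the shut fingertips being near the TCP height rather than 19 mm ahead of it. I'll press down again, deeper and checking force.

Request:
jog_arm --turn '[[0,0,0],[0,0,0],[0,0,0],[0,0,0],[0,0,0],[0,0,0],[0,0,0],[0,0,0],[0,0,0],[0,0,0]]' --translation '[[0.03,-0.02,0.02],[0.065,-0.04,0.05],[0.08,-0.05,0.085],[0.08,-0.053,0.11],[0.08,-0.053,0.117],[0.08,-0.053,0.122],[0.08,-0.053,0.127],[0.08,-0.053,0.131],[0.08,-0.053,0.134],[0.08,-0.053,0.134]]' --grip '[1,1,1,1,1,1,1,1,1,1]'

```text
clock: 14.52
tool_pos: [0.5452, 0.0507, 0.0603]
eef_rot: [0.561, 0.828, 0.0, 0.0]
contact_force: [-0.3, 0.2, 0.1]
opening: 0.008
finger_force: 0.0
```

```bash
python3 - <<'E'
from h import *
st(); look("scene",["spool_center","keeper_tip"],"s7")
E
```

```text
14.525 [0.5452 0.0507 0.0603] x [-0.371  0.929 -0.   ] y [0.929 0.371 0.001] F [-0.3  0.2  0.1] 0.01
scene spool_center [([0.654, -0.12, 0.059], 0.95), ([0.546, 0.054, 0.026], 0.84), ([0.716, -0.157, 0.059], 0.68), ([0.706, -0.09, 0.062], 0.55)]
scene keeper_tip [([0.516, 0.042, 0.061], 0.64)]
```

Request:
jog_arm --turn '[[0,0,0],[0,0,0],[0,0,0]]' --translation '[[0,0,0.001],[0,0,0.002],[0,0,0.002]]' --grip '[1,1,1]'

```text
clock: 15.05
tool_pos: [0.5451, 0.0509, 0.0584]
eef_rot: [0.561, 0.828, 0.0, 0.0]
contact_force: [0.9, -0.6, 0.5]
opening: 0.006
finger_force: 0.3
```

Request:
jog_arm --turn '[[0,0,0],[0,0,0],[0,0,0]]' --translation '[[0,0,0.001],[0,0,0.0015],[0,0,0.0015]]' --grip '[1,1,1]'

```text
clock: 15.42
tool_pos: [0.545, 0.0508, 0.0568]
eef_rot: [0.561, 0.828, 0.0, 0.0]
contact_force: [-0.1, 0.8, 0.8]
opening: 0.004
finger_force: 0.3
```

Request:
jog_arm --turn '[[0,0,0],[0,0,0],[0,0,0]]' --translation '[[0,0,0.001],[0,0,0.0015],[0,0,0.0015]]' --grip '[1,1,1]'

```text
clock: 15.8
tool_pos: [0.545, 0.0508, 0.0565]
eef_rot: [0.561, 0.828, 0.0, 0.0]
contact_force: [-2.2, -0.2, 12.0]
opening: 0.003
finger_force: 5.8
```

```bash
python3 - <<'E'
from h import *
st(); look("scene",["spool_center","keeper_tip"],"s8");look("scene",["keeper_tip"])
E
```

```text
15.8 [0.545  0.0508 0.0565] x [-0.371  0.929 -0.   ] y [0.929 0.371 0.001] F [-2.2 -0.2 12. ] 0.0
scene spool_center [([0.542, 0.052, 0.024], 0.78), ([0.65, -0.122, 0.058], 0.58)]
scene keeper_tip [([0.519, 0.042, 0.057], 0.57)]
scene keeper_tip [([0.518, 0.04, 0.059], 0.51)]
```

A clear 12 N stop means the keeper is closed. I'll lift straight off and check.

Request:
jog_arm --turn '[[0,0,0],[0,0,0],[0,0,0],[0,0,0],[0,0,0],[0,0,0],[0,0,0],[0,0,0]]' --translation '[[0,0,-0.005],[0,0,-0.02],[0,0,-0.06],[0,0,-0.1],[-0.03,0,-0.14],[-0.08,0,-0.15],[-0.1,0,-0.15],[-0.1,0,-0.15]]' --grip '[1,1,1,1,1,1,1,1]'

```text
clock: 17.05
tool_pos: [0.5816, -0.0435, 0.2052]
eef_rot: [0.562, 0.827, -0.0, -0.0]
contact_force: [0.6, 0.6, 0.4]
opening: 0.008
finger_force: 0.0
```

```bash
python3 - <<'E'
from h import *
st(); look("wrist",["spool_center","keeper_tip","keeper_hinge"],"w9"); look("scene",["spool_center","keeper_tip","adapter0","cap","ferrule"],"s9")
a=cv2.imread("pics/s9.png")[190:330,240:440]; a=cv2.resize(a,(430,300),interpolation=2)
b=cv2.resize(cv2.imread("pics/w9.png"),(400,300))[:,:370]
cv2.imwrite("pics/c9.png",np.hstack([a,b]))
E
```

```text
17.05 [ 0.5816 -0.0435  0.2052] x [-0.368  0.93   0.   ] y [ 0.93   0.368 -0.001] F [0.6 0.6 0.4] 0.01
wrist spool_center [([0.647, -0.124, 0.062], 0.95), ([0.713, -0.091, 0.058], 0.92), ([0.548, 0.053, 0.024], 0.75)]
wrist keeper_tip [([0.517, 0.038, 0.05], 0.96), ([0.472, -0.025, -0.0], 0.74)]
wrist keeper_hinge [([0.588, 0.07, 0.052], 0.9)]
scene spool_center [([0.707, -0.092, 0.058], 0.73), ([0.715, -0.154, 0.06], 0.7), ([0.651, -0.123, 0.059], 0.65), ([0.546, 0.057, 0.024], 0.64)]
scene keeper_tip [([0.52, 0.043, 0.057], 0.75)]
scene adapter0 [([0.431, 0.038, 0.004], 0.8), ([0.688, -0.018, 0.002], 0.65), ([0.466, -0.027, -0.003], 0.63)]
scene cap [([0.517, -0.124, 0.001], 0.57)]
scene ferrule [([0.484, 0.194, -0.002], 0.7)]
```

View pics/c9.png

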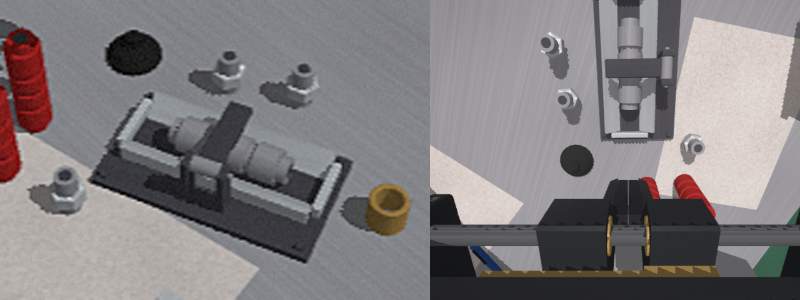

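The keeper, at (225,135) in the left half, lies level across the spool with its tip at z ≈ 0.053. The bystanders are where they were.

```bash
python3 -c "
from plant import r
print(r.finish_job())"
```

```text
the job is handed in; nothing more can be done
None
```

The spool lies along the trough with the keeper closed level across it, the fittings near the cradle still stand where they were, and I handed the job in at about 17 s; no verdict came back.

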